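Dock the stock box round the bench clutter

TASK

Push the flat lidded stock box along the bench, round the tape dispenser and clear of the carton, the bottle tray and the jar without touching any of them, then straight into its docking bay until it is home on the rubber buffer and the sprung catch has come up behind it. The box is too wide to grip, so keep it flat on the bench and slide it; it holds glass, so feel for the buffer and press it home gently, with no more than about 25 N. Leave it held there by the catch.

Things in the scene. Friction and masses are not known exactly. Their poses are not given: they have to be found in the camera images.
- box: The stock box: closed grey plastic container, black lid, 110 (own x) by 150 (own y) by 70 mm high, about 0.5 kg, flat upright sides, too wide to grip. Origin at the centre of its underside, z up. At the start its own x points away from the robot (within 0.3 rad), its long side runs along world y; it goes into the bay that way round, its far long side (+x) leading.
- dock: The docking bay: two dark steel angle guides bolted to the bench, 36 mm high, 155 mm apart inside, parallel from x = -48 to 100 mm, with a flared mouth facing the robot. Origin on the bench midway between the guides; +x points into the bay, y across it, z up. Between the guides is a clamped carriage: a sprung catch at its outer end, a sprung buffer bar at its inner end.
- bay_mouth (a point): Middle of the bay's mouth at bench level, 88 mm before the origin of the bay, same axes; the flare is 195 mm wide here. The carriage is clamped at a setting s of 0 to 20 mm along +x that is NOT in the readings: feel for it. The box meets the relaxed buffer when its origin is at x = s - 3 mm (bay's frame), the catch comes up behind it at about x = s, and it settles back 1 to 2 mm on to the catch.
- buffer (a joint): How far the sprung, rubber-faced buffer bar (100 mm wide, 10 to 34 mm above the bench) is squeezed, m: 0 relaxed, solid at 0.009. Spring about 2.5 N per mm: the catch comes up when the buffer pushes back with about 9 N; at 9 mm (22 N) it is solid and the force shoots up. The pushing hand feels 5 to 11 N more (drag on bench and catch). Held by the catch it stays squeezed about 2 mm.
- catch (a joint): The sprung catch: a steel tongue 36 mm long, 30 mm wide, on the bay's centre line, lying as a ramp that rises into the bay, hinged at its outer end, tip 10 mm above the bench when up. Angle in rad: 0 up, about 0.28 pressed flush under the box. The box slides over it (a few N) and it springs up once the box has passed. Push beside it or at least 15 mm above the bench.
- dispenser: Fixed obstacle: heavy grey bench tape dispenser with a roll of tape, 190 mm (own x) by 75 mm (own y), 120 mm high. Origin at the centre of its underside. It stands right of the bay's mouth (towards -y), between the box and the bay.
- bottle_tray: Fixed obstacle: black tray 150 by 150 mm, 50 mm high, with four brown bottles standing in it, 150 mm high in all. Origin at the centre of its underside. It stands beyond the bay's mouth (towards +y).
- carton: Fixed obstacle: closed cardboard carton, 70 mm (own x) by 120 mm (own y), 80 mm high, beyond the box as seen from the robot, to the right of the dispenser. Origin at the centre of its underside.
- jar: Loose bystander: glass jar with a steel lid, 64 mm across, 85 mm high, standing left of the bay, close to the bottle tray. Origin at the centre of its underside. Leave it alone.
Things that resemble listed ones, but are neither listed nor needed, are in the scene too. What is shaped like the box but blue or green is not meant.

How it is judged:
By the outcome, as a careful person would: the job done as asked, in the order asked, and still so for the second after the job is handed in, with the robot touching nothing.
It also fails if it takes over 67 s, if anything falls off the work surface, if the arm or the gripper's body presses on something with over 40 N, if the wrist force passes 120 N, or if a joint passes its speed limit or range.

ROBOT

A 6-joint arm with a two-finger parallel gripper is mounted at the origin on the work surface. World frame = base frame: x ahead of the robot, y to its left, z up, the work surface at z = 0. Lengths are in m, angles in degrees, forces in N, time in s.
With the tool pointing down it reaches from about 0.35 to 0.875 m from the base axis. Payload 4.2 kg.
Tool frame: the origin (TCP) lies on the front face of the gripper's body, between the roots of the fingers; the fingertips stand finger_overhang ahead of it and the grasp point (between the pads) lies 51 mm ahead of it (finger_overhang is the distance from the TCP to the fingertips, in m); z points along the fingers, y is the line along which they close (so a half turn about z gives the same grasp; the last joint's range is limited). The gripper opens to 87 mm and grips with 3 to 60 N. Pads are 19 mm wide; open, the fingers measure 117 mm over their backs; the gripper's body (75 mm by 190 mm) begins 51 mm behind the grasp point.
Start: joints at [91.65, 22.042, 0.453, 0, -68.411, -14.817], TCP at [0.142, 0.609, 0.292] pointing down, gripper open.
Joint ranges: [-179.83, 179.83], [-69.29, 118.12], [-61.27, 80.66], [-181.25, 117.63], [-171.15, -9.14], [-177.46, 177.46]. Speed limits (degrees/s): [159.86, 159.86, 180, 180, 180, 180].

INTERFACE

Orientations are given as a 3x3 rotation matrix whose columns are the frame's x, y, z axes.
In Python, from station import sense, capture, camera_model, finish_job, finger_overhang gives the robot as it stands. The module is installed in compiled form; this text tells all that it offers.
- The arm moves only by the tool jog_arm, never from a script. Its argument "rows" is a list that holds one entry, the list of rows, each a list of 4 numbers: the shift along the tool's x, y, z in m, then the turn about the tool's z in rad. A call has 1 to 20 rows; each row shifts and turns the commanded pose from where the row before left it, along the tool's axes as they then stand; what a row does not reach is not made up. A row lasts 1/8 s, in which the tool goes at most 62.5 mm and 10.7 degrees, less where a joint would pass 70% of its speed; a pose out of reach is approached as far as the arm can. A call is refused whole if a number of a shift passes 0.0625 or a number of a turn 0.188, either way. A call with a gripper value outside its range is refused whole. "claw" is the opening, from 0 (shut) to 1 (fully open), set as the call begins (left out, the last holds). The fingers move at their own pace and stop on an object; the grip force is fixed at half the most. Time passes only in rows, so rows that do not move let the fingers close. It gives the time, the measured TCP pose, the force, the opening and the grip force at its end, in the units of the state.
- sense(): the state, without advancing time (a new reading comes with each control period).
- capture(name): name is "scene" or "top"; returns the picture (420x560x3 uint8, red, green, blue); there is no depth.
- camera_model(name): a dict with "fovy" (degrees; the focal length in pixels is half the picture's height over the tangent of half this angle, whatever the lens; pixels are square), "cx", "cy" (the principal point, pixels), "eye" and "rotation" of the camera in the world. Camera axes: x right, y down, z forward; pixel columns grow to the right and rows downward; lengths in m; the calibration is good to about 2 mm. A picture is of the moment at which its call begins. camera_model takes no time and is no camera call.
- finish_job(): hands the job in; it is judged then, once.
The state is a dict: "time_s": time; "joints": joint angles; "joint_velocities": joint speeds; "effort": joint torques, N m; "tcp_pos": TCP position; "ee_rot": TCP orientation; "wrist_force": force on the tool from outside, world axes, zero at the start; "moment": the same for the moment, N m; "gripper_width": opening from 0.0 (shut) to 1.0 (fully open); "gripper_force": force on a finger pad.
Only numpy, scipy, OpenCV 4.12 (cv2) and the standard library are available. Lean on these libraries where they do the work, as an engineer would, in place of code of your own. Each camera call takes 0.05 s, during which the arm holds its last target. There are 200 camera calls.

## Working session

There is one attempt and no reset: what is moved stays moved. The work goes in short steps, Python scripts to look and compute and a tool call to move; the robot and the scene stay as the last step left them, time stands still between calls to the robot, and variables do not carry over. Pictures are saved under pics/ and viewed, at most 10 in all, crops included, and the job is handed in when it is done.

Besides the shell and the picture viewer there is one more tool, called after ">>>" by a JSON object that holds its "fn" and its "kwargs", one argument or row to a line. jog_arm: Moves the arm, as the interface text tells. Its arguments: {"type":"object","properties":{"rows":{"type":"array"},"claw":{"type":"number"}},"required":["rows"]}

```bash
mkdir -p pics; python3 - <<'E'
from station import *
import cv2,numpy as np
for n in("scene","top"):
    im=capture(n); cv2.imwrite(f"pics/{n}0.png",cv2.cvtColor(im,cv2.COLOR_RGB2BGR)); print(n,camera_model(n))
s=sense(); print(s, finger_overhang)
E
```

```text
scene {'fovy': 43.054304480510346, 'cx': 281.4076222398219, 'cy': 202.35512991249573, 'eye': array([1.52619409, 0.07575846, 1.31705639]), 'rotation': array([[-1.33870292e-01,  7.60618509e-01, -6.35246589e-01],
       [ 9.90998489e-01,  1.03304993e-01, -8.51473562e-02],
       [ 8.59489455e-04, -6.40927111e-01, -7.67601263e-01]])}
top {'fovy': 57.216238148769946, 'cx': 281.9461511529981, 'cy': 209.92531359627122, 'eye': array([ 0.32117524, -0.069084  ,  1.00330291]), 'rotation': array([[-0.0093806 , -0.98884801,  0.14863249],
       [-0.99973798,  0.00617062, -0.02204322],
       [ 0.02088024, -0.14880033, -0.98864679]])}
{'time_s': 0.1, 'joints': array([ 9.16505104e+01,  2.20865928e+01,  3.86888542e-01, -2.48994416e-02,
       -6.84136348e+01, -1.48147923e+01]), 'joint_velocities': array([-0.04883445, -0.11957679,  0.34319345,  0.05918076,  0.0192927 ,
        0.05007531]), 'effort': array([-5.34758158e-07, -3.91690135e+01,  1.87935448e+01,  4.23180789e+00,
        1.35165479e-02, -6.88220007e-05]), 'tcp_pos': array([0.14224627, 0.60817093, 0.29126254]), 'ee_rot': array([[ 9.73684572e-01, -2.27899615e-01, -3.46954981e-04],
       [-2.27899850e-01, -9.73682547e-01, -1.98892459e-03],
       [ 1.15451137e-04,  2.01565617e-03, -9.99997962e-01]]), 'wrist_force': array([ 0.0803804 , -0.44718167, -0.48330031]), 'moment': array([ 0.01716082,  0.05687947, -0.01733367]), 'gripper_force': 0.0, 'gripper_width': 1.000934921323368} 0.0697
```

View pics/top0.png

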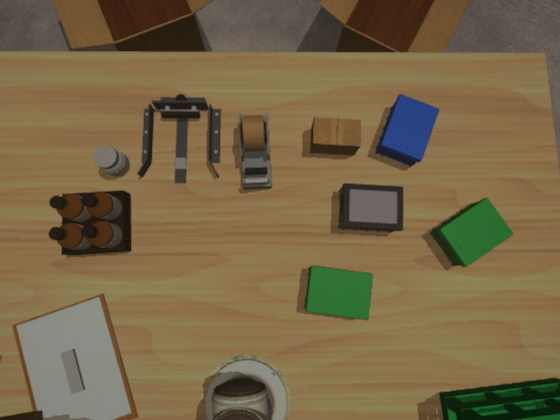

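View pics/scene0.png

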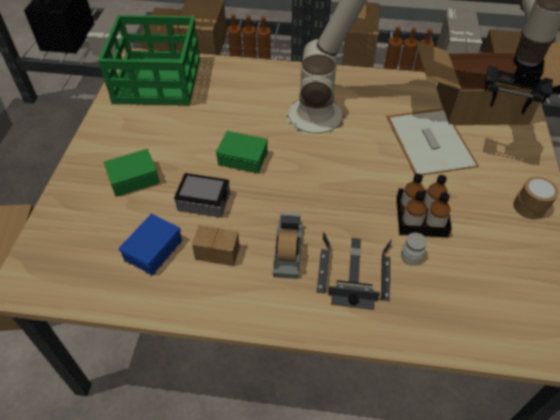

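The top view shows the grey/black box at about (371,207), the carton at (336,135), the dispenser at (255,150), the bay at (181,140), the jar at (111,160), the tray at (95,222), and green decoys at (339,292) and (472,232). I'll enlarge this area.

```bash
python3 - <<'E'
import cv2
t=cv2.imread("pics/top0.png")
c=t[85:285,45:245]; cv2.imwrite("pics/c1.png",cv2.convertScaleAbs(cv2.resize(c,(600,600),interpolation=cv2.INTER_CUBIC),alpha=1.8))
c=t[95:245,225:425]; cv2.imwrite("pics/c2.png",cv2.convertScaleAbs(cv2.resize(c,(800,600),interpolation=cv2.INTER_CUBIC),alpha=1.8))
s=cv2.imread("pics/scene0.png")
c=s[120:320,150:417]; cv2.imwrite("pics/c3.png",cv2.convertScaleAbs(cv2.resize(c,(800,600),interpolation=cv2.INTER_CUBIC),alpha=1.8))
E
```

```text
(no output)
```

View pics/c1.png

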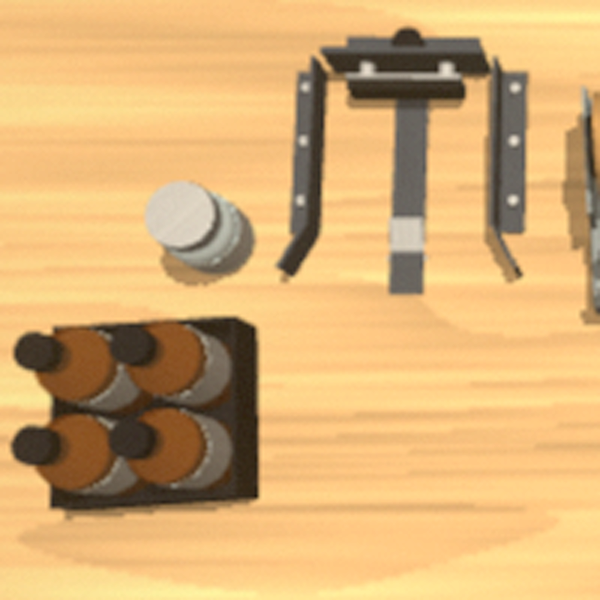

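View pics/c2.png

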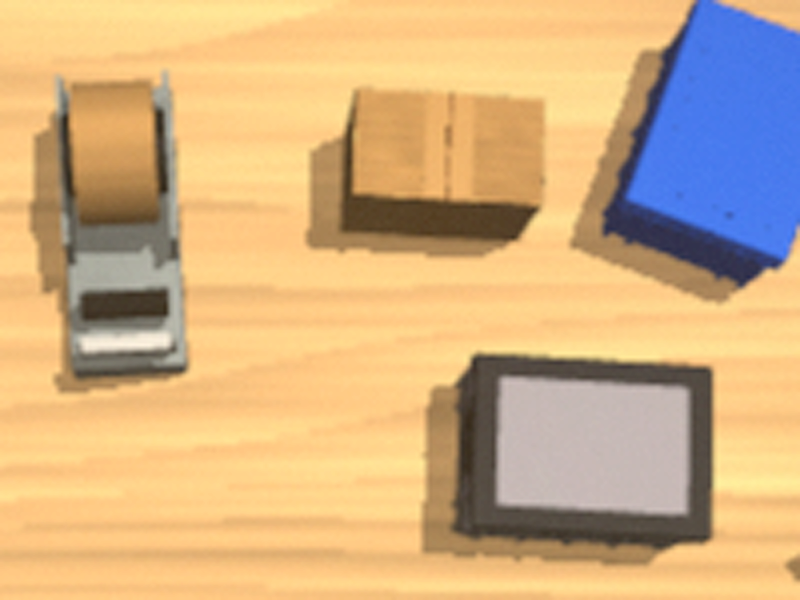

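View pics/c3.png

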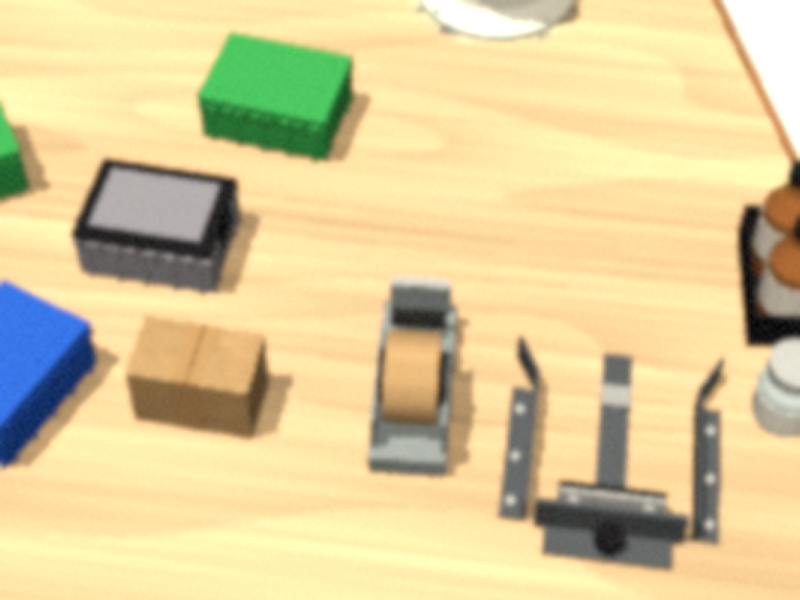

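Crop readings:
- **c2, box lid corners:** (475,355), (712,368), (710,540), (468,528).
- **c2, dispenser base front:** (72,372)–(187,370).
- **c2, carton top:** (355,90)–(545,205).
- **c1, bay centre strip:** (406,292)–(411,100).
- **c1, left guide inner foot:** (325,85)–(320,230).
- **c1, right guide wall top:** (491,60)–(489,230).

c3 shows the same things from the far side.

```bash
cat > h.py <<'E'
import numpy as np
from station import camera_model
M={n:camera_model(n) for n in("scene","top")}
def ray(n,p):
    m=M[n]; f=210/np.tan(np.radians(m["fovy"]/2))
    d=m["rotation"]@np.array([(p[0]-m["cx"])/f,(p[1]-m["cy"])/f,1]); return m["eye"],d/np.linalg.norm(d)
def onz(n,p,z):
    e,d=ray(n,p); return e+d*(z-e[2])/d[2]
def tri(a,b):
    e1,d1=ray("top",a); e2,d2=ray("scene",b)
    t=np.linalg.lstsq(np.c_[d1,-d2],e2-e1,rcond=None)[0]; p,q=e1+d1*t[0],e2+d2*t[1]
    return (p+q)/2,np.linalg.norm(p-q)
c1=lambda x,y:((x+.5)/3+45-.5,(y+.5)/3+85-.5)
c2=lambda x,y:((x+.5)/4+225-.5,(y+.5)/4+95-.5)
c3=lambda x,y:((x+.5)*267/800+150-.5,(y+.5)/3+120-.5)
E
python3 - <<'E'
from h import *
np.set_printoptions(precision=4,suppress=True)
L=[c2(475,355),c2(712,368),c2(710,540),c2(468,528)]
S=[c3(205,255),c3(75,236),c3(107,160),c3(237,180)]
P=[]
for a,b in zip(L,S):
    print("box",*tri(a,b), onz("top",a,.07),onz("scene",b,.07)); P.append(onz("top",a,.07))
print("c",np.mean(P,0),[np.linalg.norm(P[i]-P[i-1]) for i in range(4)])
for k,v,z in [("strip out",(406,292),.002),("strip in",(411,100),.002),("buffer L top",(349,83),.034),("buffer R top",(464,78),.034),
 ("Lfoot in",(325,85),0),("Lfoot out",(320,230),0),("Lflare",(290,276),0),("Rtop in",(491,60),.036),("Rtop out",(489,230),.036),("Rflare top",(516,277),.036),
 ("Rflange far",(526,72),.002),("Rflange near",(524,232),.002),("Lflange far",(296,72),.002),("Lflange near",(291,232),.002),
 ("tray NR",(257,497),0),("tray FR",(257,325),0),("trayTop FR",(238,318),.05),("trayTop NR",(238,500),.05),("jar lid",(181,215),.085)]:
    print(k,onz("top",c1(*v),z))
for k,v,z in [("disp NL",(72,372),.0),("disp NR",(187,372),.0),("disp R far",(165,70),.12),("disp L far",(58,75),.12),("carton NL top",(352,192),.08),("carton NR",(540,206),.08),("carton FL",(357,90),.08),("carton FR",(545,98),.08)]:
    print(k,onz("top",c2(*v),z))
for k,v,z in [("disp far L",(445,468),0),("disp far R",(370,468),0),("disp near R",(392,290),.03),("strip out",(618,354),.002),("strip in",(612,480),.002),
 ("Lflange far",(707,541),.002),("Rflange far",(512,518),.002),("Lflange near",(719,412),.002),("Rflange near",(527,390),.002),("Rflare top",(520,340),.036),("Lflare top",(721,362),.036),("Rfar wall top",(537,490),0)]:
    print("S",k,onz("scene",c3(*v),z))
E
```

```text
box [ 0.5282 -0.248   0.0683] 0.008785250802331843 [ 0.5273 -0.2433  0.07  ] [ 0.5291 -0.2521  0.07  ]
box [ 0.519  -0.3916  0.0662] 0.0015292124555900512 [ 0.5183 -0.3911  0.07  ] [ 0.5223 -0.3894  0.07  ]
box [ 0.4112 -0.3848  0.0666] 0.0004113734699034227 [ 0.4109 -0.3838  0.07  ] [ 0.4143 -0.3833  0.07  ]
box [ 0.42   -0.2387  0.0654] 0.004998768900986762 [ 0.4193 -0.2354  0.07  ] [ 0.4239 -0.2401  0.07  ]
c [ 0.4689 -0.3134  0.07  ] [np.float64(0.10825592414467565), np.float64(0.14812199567108575), np.float64(0.10768533620780556), np.float64(0.1486797434062416)]
strip out [0.5481 0.1775 0.002 ]
strip in [0.7256 0.1783 0.002 ]
buffer L top [0.7284 0.2249 0.034 ]
buffer R top [0.7329 0.1247 0.034 ]
Lfoot in [0.7407 0.2568 0.    ]
Lfoot out [0.6052 0.2558 0.    ]
Lflare [0.5634 0.2804 0.    ]
Rtop in [0.7487 0.101  0.036 ]
Rtop out [0.5945 0.0998 0.036 ]
Rflare top [0.553 0.076 0.036]
Rflange far [0.7522 0.0751 0.002 ]
Rflange near [0.6022 0.0747 0.002 ]
Lflange far [0.7523 0.2827 0.002 ]
Lflange near [0.6029 0.2806 0.002 ]
tray NR [0.3693 0.2998 0.    ]
tray FR [0.5195 0.3071 0.    ]
trayTop FR [0.5157 0.3044 0.05  ]
trayTop NR [0.3646 0.2967 0.05  ]
jar lid [0.5941 0.341  0.085 ]
disp NL [0.5325 0.0123 0.    ]
disp NR [ 0.5321 -0.0639  0.    ]
disp R far [ 0.6926 -0.0523  0.12  ]
disp L far [0.6895 0.012  0.12  ]
carton NL top [ 0.6293 -0.1678  0.08  ]
carton NR [ 0.62   -0.2853  0.08  ]
carton FL [ 0.6961 -0.1724  0.08  ]
carton FR [ 0.6907 -0.2913  0.08  ]
S disp far L [0.7033 0.0147 0.    ]
S disp far R [ 0.713 -0.057  0.   ]
S disp near R [ 0.5171 -0.0623  0.03  ]
S strip out [0.5463 0.1738 0.002 ]
S strip in [0.6964 0.1748 0.002 ]
S Lflange far [0.7506 0.2657 0.002 ]
S Rflange far [0.7506 0.0835 0.002 ]
S Lflange near [0.6039 0.2761 0.002 ]
S Rflange near [0.6031 0.0857 0.002 ]
S Rflare top [0.5675 0.0736 0.036 ]
S Lflare top [0.5678 0.2726 0.036 ]
S Rfar wall top [0.7159 0.1045 0.    ]
```

```bash
python3 - <<'E'
from h import *
np.set_printoptions(precision=4,suppress=True)
for k,v,z in [("blue",(605,235),0),("blue",(745,287),0),("blueT",(628,200),.07),("blueT",(785,265),.07)]: print(k,onz("top",c2(*v),z))
for v in [(308,267),(372,272),(308,311)]:
    print("green",onz("top",v,.05),onz("top",v,.07))
E
```

```text
blue [ 0.6254 -0.3475  0.    ]
blue [ 0.5888 -0.4408  0.    ]
blueT [ 0.627  -0.3437  0.07  ]
blueT [ 0.5843 -0.4411  0.07  ]
green [ 0.3225 -0.1529  0.05  ] [ 0.3225 -0.1512  0.07  ]
green [ 0.3089 -0.3102  0.05  ] [ 0.3092 -0.3051  0.07  ]
green [ 0.2175 -0.1509  0.05  ] [ 0.2197 -0.1492  0.07  ]
```

>>> {"fn": "jog_arm", "kwargs": {
  "rows": [
    [[0,0,0,-0.115],[0,0,0,-0.115],[0.036,0.045,0,0],[0.036,0.045,0,0],[0.036,0.045,0,0],[0.036,0.045,0,0],[0.036,0.045,0,0],[0.036,0.045,0,0],[0.036,0.045,0,0],[0.036,0.045,0,0],[0.036,0.045,0,0],[0.036,0.045,0,0],[0.007,0.057,0,0],[0.007,0.057,0,0],[0.007,0.057,0,0],[0.007,0.057,0,0],[0.007,0.057,0,0],[0.007,0.057,0,0],[0.007,0.057,0,0],[0.007,0.057,0,0]]
  ],
  "claw": 0.7
}}

```text
time_s: 2.6
tcp_pos: [0.5584, -0.2992, 0.2918]
ee_rot: [[1.0, 0.0, -0.001], [0.0, -1.0, 0.0], [-0.001, -0.0, -1.0]]
wrist_force: [0.2, 0.7, 0.2]
gripper_width: 0.698
gripper_force: 0.0
```

>>> {"fn": "jog_arm", "kwargs": {
  "rows": [
    [[0,0.012,0.04,0],[0,0,0.05,0],[0,0,0.05,0],[0,0,0.04,0],[0,0,0.02,0],[0,0,0,0],[-0.01,0,0,0],[-0.01,0,0,0],[-0.01,0,0,0],[-0.01,0,0,0],[-0.01,0,0,0],[0,0,0,0]]
  ]
}}

```text
time_s: 4.1
tcp_pos: [0.5081, -0.3097, 0.093]
ee_rot: [[1.0, 0.001, 0.0], [0.001, -1.0, -0.001], [0.0, 0.001, -1.0]]
wrist_force: [2.0, 0.3, 1.6]
gripper_width: 0.702
gripper_force: 1.1
```

>>> {"fn": "jog_arm", "kwargs": {
  "rows": [
    [[-0.01,0,0,0],[-0.01,0,0,0],[-0.008,0,0,0],[0,0,0,0]]
  ]
}}

```text
time_s: 4.6
tcp_pos: [0.4803, -0.3095, 0.0925]
ee_rot: [[1.0, 0.0, -0.0], [0.0, -1.0, -0.0], [-0.0, 0.0, -1.0]]
wrist_force: [2.7, -0.2, 1.6]
gripper_width: 0.704
gripper_force: 1.4
```

```bash
cat > look.py <<'E'
import sys,cv2
from station import *
n=sys.argv[1]; im=cv2.cvtColor(capture("top"),cv2.COLOR_RGB2BGR); cv2.imwrite(f"pics/{n}_raw.png",im)
x,y,w,h,k=map(int,sys.argv[2:7])
cv2.imwrite(f"pics/{n}.png",cv2.convertScaleAbs(cv2.resize(im[y:y+h,x:x+w],None,fx=k,fy=k,interpolation=cv2.INTER_CUBIC),alpha=1.8))
s=sense(); print(s["time_s"],s["tcp_pos"],s["wrist_force"])
E
python3 look.py p1 225 95 200 200 3
```

```text
4.65 [ 0.48032313 -0.30949753  0.09229043] [ 2.39209332 -0.58280201  1.92478356]
```

View pics/p1.png

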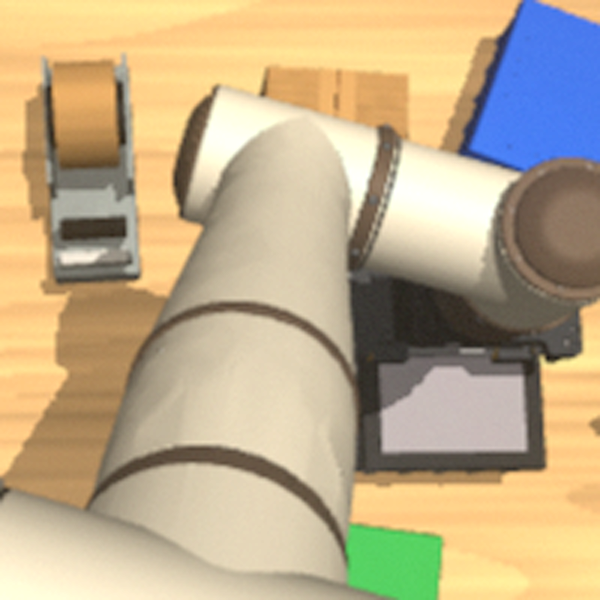

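The box's lid near edge runs (358,468)–(546,466) in the crop, so it's square to the bench and has been pulled back. I'll compute its position while lifting and turning.

```bash
python3 - <<'E'
from h import *
f=lambda x,y:((x+.5)/3+224.5,(y+.5)/3+94.5)
for v in [(358,468),(546,466),(540,352)]: print(onz("top",f(*v),.07))
E
```

```text
[ 0.36078995 -0.2392476   0.07      ]
[ 0.36110864 -0.39214141  0.07      ]
[ 0.4544239  -0.39257992  0.07      ]
```

>>> {"fn": "jog_arm", "kwargs": {
  "rows": [
    [[0.015,0,0,0],[0,0,-0.05,0],[0,0,-0.05,0],[0,0,0,0.1745],[0,0,0,0.1745],[0,0,0,0.1745],[0,0,0,0.1745],[0,0,0,0.1745],[0,0,0,0.1745],[0,0,0,0.1745],[0,0,0,0.1745],[0,0,0,0.1745],[0.04,0.03,0,0],[0.04,0.03,0,0],[0.035,0.03,0,0],[0,0,0,0]]
  ]
}}

```text
time_s: 6.65
tcp_pos: [0.4031, -0.4256, 0.1907]
ee_rot: [[-0.005, -1.0, -0.004], [-1.0, 0.005, 0.003], [-0.003, 0.004, -1.0]]
wrist_force: [0.5, 0.7, -0.5]
gripper_width: 0.701
gripper_force: 0.0
```

>>> {"fn": "jog_arm", "kwargs": {
  "rows": [
    [[0,0,0.04,0],[0,0,0.04,0],[0,0,0.018,0],[-0.01,0,0,0],[0,0,0,0]]
  ]
}}

```text
time_s: 7.28
tcp_pos: [0.4062, -0.4134, 0.0947]
ee_rot: [[0.002, -1.0, -0.0], [-1.0, -0.002, 0.0], [-0.0, 0.0, -1.0]]
wrist_force: [0.1, 0.2, -0.3]
gripper_width: 0.699
gripper_force: 0.0
```

>>> {"fn": "jog_arm", "kwargs": {
  "rows": [
    [[-0.005,0,0,0],[-0.01,0,0,0],[-0.015,0,0,0],[-0.015,0,0,0],[-0.015,0,0,0],[-0.015,0,0,0],[-0.015,0,0,0],[-0.015,0,0,0],[-0.015,0,0,0],[-0.01,0,0,0],[-0.005,0,0,0],[0,0,0,0]]
  ]
}}

```text
time_s: 8.78
tcp_pos: [0.4057, -0.2788, 0.0946]
ee_rot: [[0.001, -1.0, 0.001], [-1.0, -0.001, 0.0], [-0.0, -0.001, -1.0]]
wrist_force: [0.2, -1.7, 0.9]
gripper_width: 0.698
gripper_force: 0.8
```

```bash
python3 look.py p2 200 95 200 200 3
```

```text
8.825 [ 0.40537759 -0.27877534  0.09433491] [ 0.63280826 -1.37937558  0.64686379]
```

View pics/p2.png

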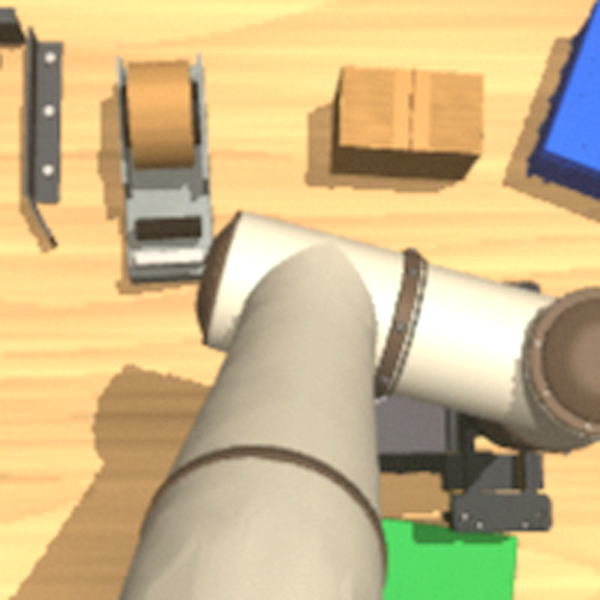

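The near lid edge is at row ~470 and still square, with the box clear of the dispenser front at row ~275. I'll keep pushing.

>>> {"fn": "jog_arm", "kwargs": {
  "rows": [
    [[-0.005,0,0,0],[-0.01,0,0,0],[-0.02,0,0,0],[-0.02,0,0,0],[-0.02,0,0,0],[-0.02,0,0,0],[-0.02,0,0,0],[-0.02,0,0,0],[-0.02,0,0,0],[-0.02,0,0,0],[-0.02,0,0,0],[-0.02,0,0,0],[-0.02,0,0,0],[-0.02,0,0,0],[-0.02,0,0,0],[-0.02,0,0,0],[-0.02,0,0,0],[-0.01,0,0,0],[-0.005,0,0,0],[0,0,0,0]]
  ]
}}

```text
time_s: 11.32
tcp_pos: [0.4041, 0.0502, 0.0937]
ee_rot: [[0.0, -1.0, -0.003], [-1.0, -0.0, -0.001], [0.001, 0.003, -1.0]]
wrist_force: [0.1, -1.2, -0.4]
gripper_width: 0.702
gripper_force: 0.7
```

```bash
python3 look.py p3 45 85 220 200 3
```

```text
11.375 [0.40429776 0.05020136 0.09373374] [-0.93294025 -1.3628977   0.14517049]
```

View pics/p3.png

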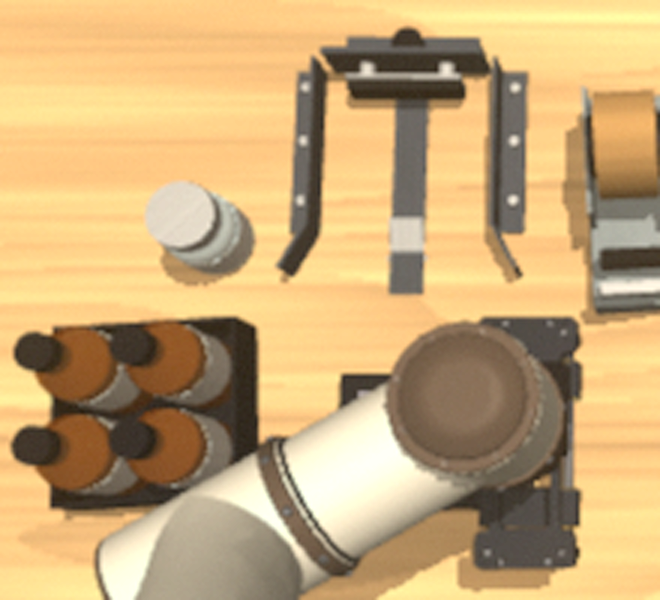

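The far-left lid corner is at (342,375), the tray's right edge is at ~258, and the bay strip is at ~408.

```bash
python3 - <<'E'
from h import *
for v in [(342,375),(390,374)]: print(onz("top",c1(*v),.07))
E
```

```text
[0.4639984 0.210414  0.07     ]
[0.46457923 0.17169164 0.07      ]
```

>>> {"fn": "jog_arm", "kwargs": {
  "rows": [
    [[-0.005,0,0,0],[-0.01,0,0,0],[-0.01,0,0,0],[-0.008,0,0,0],[-0.005,0,0,0],[-0.0035,0,0,0],[0,0,0,0]]
  ]
}}

```text
time_s: 12.25
tcp_pos: [0.4057, 0.0927, 0.0945]
ee_rot: [[0.001, -1.0, 0.001], [-1.0, -0.001, 0.001], [-0.001, -0.001, -1.0]]
wrist_force: [-0.8, -0.4, 0.1]
gripper_width: 0.7
gripper_force: 0.2
```

>>> {"fn": "jog_arm", "kwargs": {
  "rows": [
    [[0.015,0,0,0],[0,0,-0.05,0],[0,0,-0.05,0],[0,0,0,-0.1745],[0,0,0,-0.1745],[0,0,0,-0.1745],[0,0,0,-0.1745],[0,0,0,-0.1745],[0,0,0,-0.1745],[0,0,0,-0.1745],[0,0,0,-0.1745],[0,0,0,-0.1745],[-0.026,-0.033,0,0],[-0.026,-0.033,0,0],[-0.026,-0.034,0,0],[0,0,0,0]]
  ],
  "claw": 0.9
}}

```text
time_s: 14.25
tcp_pos: [0.3266, 0.1782, 0.1947]
ee_rot: [[1.0, 0.004, 0.001], [0.004, -1.0, 0.002], [0.001, -0.002, -1.0]]
wrist_force: [1.0, -0.3, 0.6]
gripper_width: 0.904
gripper_force: 0.0
```

```bash
python3 look.py p4 45 85 200 200 3
```

```text
14.3 [0.32710525 0.17740296 0.19457287] [ 0.67194597  0.05259021 -0.45142896]
```

View pics/p4.png

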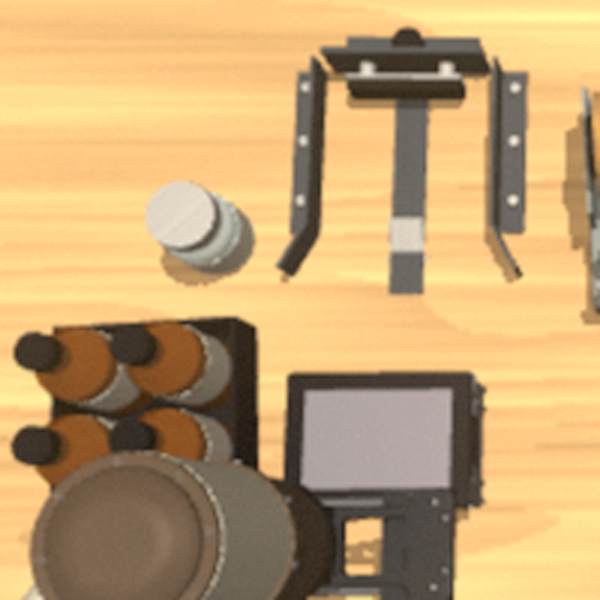

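The lid's far edge runs (289,374)–(472,374), so the box is square and in front of the bay.

```bash
python3 - <<'E'
from h import *
for v in [(289,374),(472,374)]: print(onz("top",c1(*v),.07))
E
```

```text
[0.46508492 0.2531571  0.07      ]
[0.46416731 0.10533098 0.07      ]
```

>>> {"fn": "jog_arm", "kwargs": {
  "rows": [
    [[0,0,0.04,0],[0,0,0.04,0],[0,0,0.015,0],[0.005,0,0,0],[0,0,0,0]]
  ]
}}

```text
time_s: 14.92
tcp_pos: [0.3335, 0.1771, 0.0999]
ee_rot: [[1.0, -0.001, 0.001], [-0.001, -1.0, 0.001], [0.001, -0.001, -1.0]]
wrist_force: [0.3, -0.1, 0.0]
gripper_width: 0.896
gripper_force: 0.0
```

>>> {"fn": "jog_arm", "kwargs": {
  "rows": [
    [[0.005,0,0,0],[0.01,0,0,0],[0.015,0,0,0],[0.015,0,0,0],[0.015,0,0,0],[0.015,0,0,0],[0.015,0,0,0],[0.015,0,0,0],[0.01,0,0,0],[0.005,0,0,0],[0,0,0,0]]
  ]
}}

```text
time_s: 16.3
tcp_pos: [0.4523, 0.1767, 0.0991]
ee_rot: [[1.0, -0.001, -0.001], [-0.001, -1.0, -0.0], [-0.001, 0.0, -1.0]]
wrist_force: [-0.6, -1.2, 0.6]
gripper_width: 0.901
gripper_force: 0.9
```

```bash
cat > lid.py <<'E'
import sys,cv2
from h import *
from station import capture
def lid(im):
    h=cv2.cvtColor(im,cv2.COLOR_BGR2HSV)
    m=((h[...,1]<40)&(h[...,2]>75)).astype(np.uint8); m[:,:135]=0; m[:,222:]=0; m[270:]=0
    n,l,st,c=cv2.connectedComponentsWithStats(m); i=1+np.argmax(st[1:,4])
    ys,xs=np.where(l==i)
    # straight far edge fit: top row per column
    cols=np.unique(xs)[4:-4]; top=[ys[xs==q].min() for q in cols]
    a=[onz("top",(q,t),.07) for q,t in zip(cols,top)]; a=np.array(a); k=np.polyfit(a[:,1],a[:,0],1)
    yL,yR=onz("top",(xs.min()-.5,np.median(ys)),.07)[1],onz("top",(xs.max()+.5,np.median(ys)),.07)[1]
    print("area",st[i,4],"ymid %.4f width %.4f far edge x %.4f yaw %.4f"%((yL+yR)/2,yL-yR,a[:,0].mean(),-k[0]))
if __name__=="__main__":
    lid(cv2.imread("pics/p4_raw.png"))
    im=cv2.cvtColor(capture("top"),cv2.COLOR_RGB2BGR); cv2.imwrite("pics/"+sys.argv[1],im); lid(im)
E
python3 lid.py q1.png
```

```text
area 1614 ymid 0.1811 width 0.1225 far edge x 0.4507 yaw -0.0065
area 882 ymid 0.1790 width 0.1175 far edge x 0.5555 yaw -0.0042
```

>>> {"fn": "jog_arm", "kwargs": {
  "rows": [
    [[0.005,0,0,0],[0.01,0,0,0],[0.01,0,0,0],[0.01,0,0,0],[0.01,0,0,0],[0.01,0,0,0],[0.01,0,0,0],[0.005,0,0,0]]
  ]
}}

```text
time_s: 17.35
tcp_pos: [0.5231, 0.1772, 0.0991]
ee_rot: [[1.0, -0.0, 0.0], [-0.0, -1.0, 0.0], [0.0, -0.0, -1.0]]
wrist_force: [-5.1, -0.7, 0.8]
gripper_width: 0.901
gripper_force: 1.9
```

```bash
python3 lid.py q2.png
```

```text
area 1614 ymid 0.1811 width 0.1225 far edge x 0.4507 yaw -0.0065
area 668 ymid 0.1666 width 0.0892 far edge x 0.6273 yaw -0.0025
```

>>> {"fn": "jog_arm", "kwargs": {
  "rows": [
    [[0.006,0,0,0],[0.008,0,0,0],[0.008,0,0,0],[0.008,0,0,0],[0.006,0,0,0],[0.004,0,0,0],[0,0,0,0]]
  ]
}}

```text
time_s: 18.27
tcp_pos: [0.563, 0.1771, 0.0993]
ee_rot: [[1.0, 0.0, 0.001], [0.0, -1.0, 0.0], [0.001, -0.0, -1.0]]
wrist_force: [-0.8, -0.5, 0.3]
gripper_width: 0.9
gripper_force: 0.6
```

>>> {"fn": "jog_arm", "kwargs": {
  "rows": [
    [[0.002,0,0,0],[0.002,0,0,0],[0.002,0,0,0],[0.002,0,0,0],[0.002,0,0,0]]
  ]
}}

```text
time_s: 18.9
tcp_pos: [0.5724, 0.1771, 0.0993]
ee_rot: [[1.0, 0.0, -0.0], [0.0, -1.0, -0.0], [-0.0, 0.0, -1.0]]
wrist_force: [-5.1, 0.3, 2.1]
gripper_width: 0.902
gripper_force: 2.2
```

>>> {"fn": "jog_arm", "kwargs": {
  "rows": [
    [[0.002,0,0,0],[0.002,0,0,0],[0.002,0,0,0]]
  ]
}}

```text
time_s: 19.27
tcp_pos: [0.5784, 0.1771, 0.0993]
ee_rot: [[1.0, 0.0, -0.0], [0.0, -1.0, -0.0], [-0.0, 0.0, -1.0]]
wrist_force: [-4.4, 0.3, 1.3]
gripper_width: 0.898
gripper_force: 2.4
```

>>> {"fn": "jog_arm", "kwargs": {
  "rows": [
    [[0.0015,0,0,0],[0.0015,0,0,0]]
  ]
}}

```text
time_s: 19.52
tcp_pos: [0.5813, 0.1771, 0.0993]
ee_rot: [[1.0, 0.0, -0.0], [0.0, -1.0, -0.0], [-0.0, 0.0, -1.0]]
wrist_force: [-5.1, 0.0, 2.5]
gripper_width: 0.894
gripper_force: 2.5
```

>>> {"fn": "jog_arm", "kwargs": {
  "rows": [
    [[0.0015,0,0,0],[0.0015,0,0,0]]
  ]
}}

```text
time_s: 19.77
tcp_pos: [0.5843, 0.1771, 0.0993]
ee_rot: [[1.0, 0.0, -0.0], [0.0, -1.0, -0.0], [-0.0, 0.0, -1.0]]
wrist_force: [-5.4, -0.6, 2.6]
gripper_width: 0.901
gripper_force: 2.5
```

>>> {"fn": "jog_arm", "kwargs": {
  "rows": [
    [[0.0015,0,0,0],[0.0015,0,0,0]]
  ]
}}

```text
time_s: 20.02
tcp_pos: [0.5873, 0.1771, 0.0993]
ee_rot: [[1.0, 0.0, -0.0], [0.0, -1.0, -0.0], [-0.0, 0.0, -1.0]]
wrist_force: [-4.9, -0.5, 2.3]
gripper_width: 0.901
gripper_force: 2.5
```

>>> {"fn": "jog_arm", "kwargs": {
  "rows": [
    [[0.0015,0,0,0],[0.0015,0,0,0]]
  ]
}}

```text
time_s: 20.27
tcp_pos: [0.5903, 0.1771, 0.0993]
ee_rot: [[1.0, 0.0, -0.0], [0.0, -1.0, -0.0], [-0.0, 0.0, -1.0]]
wrist_force: [-5.0, -0.1, 2.8]
gripper_width: 0.901
gripper_force: 2.5
```

>>> {"fn": "jog_arm", "kwargs": {
  "rows": [
    [[0.001,0,0,0],[0.001,0,0,0]]
  ]
}}

```text
time_s: 20.52
tcp_pos: [0.5923, 0.1771, 0.0993]
ee_rot: [[1.0, 0.0, -0.0], [0.0, -1.0, -0.0], [-0.0, 0.0, -1.0]]
wrist_force: [-5.0, -0.2, 2.5]
gripper_width: 0.894
gripper_force: 2.6
```

>>> {"fn": "jog_arm", "kwargs": {
  "rows": [
    [[0.001,0,0,0],[0.001,0,0,0]]
  ]
}}

```text
time_s: 20.78
tcp_pos: [0.5943, 0.1771, 0.0993]
ee_rot: [[1.0, 0.0, -0.0], [0.0, -1.0, -0.0], [-0.0, 0.0, -1.0]]
wrist_force: [-5.4, -0.1, 3.0]
gripper_width: 0.897
gripper_force: 2.6
```

>>> {"fn": "jog_arm", "kwargs": {
  "rows": [
    [[0.001,0,0,0],[0.001,0,0,0]]
  ]
}}

```text
time_s: 21.02
tcp_pos: [0.5963, 0.1771, 0.0993]
ee_rot: [[1.0, 0.0, -0.0], [0.0, -1.0, -0.0], [-0.0, 0.0, -1.0]]
wrist_force: [-5.3, -0.4, 2.0]
gripper_width: 0.904
gripper_force: 2.6
```

>>> {"fn": "jog_arm", "kwargs": {
  "rows": [
    [[0.001,0,0,0],[0.001,0,0,0]]
  ]
}}

```text
time_s: 21.28
tcp_pos: [0.5983, 0.1771, 0.0993]
ee_rot: [[1.0, 0.0, -0.0], [0.0, -1.0, -0.0], [-0.0, 0.0, -1.0]]
wrist_force: [-4.6, 0.1, 2.6]
gripper_width: 0.9
gripper_force: 2.6
```

>>> {"fn": "jog_arm", "kwargs": {
  "rows": [
    [[0.001,0,0,0],[0.001,0,0,0]]
  ]
}}

```text
time_s: 21.52
tcp_pos: [0.6003, 0.1771, 0.0993]
ee_rot: [[1.0, 0.0, -0.0], [0.0, -1.0, -0.0], [-0.0, 0.0, -1.0]]
wrist_force: [-4.8, -0.9, 2.8]
gripper_width: 0.902
gripper_force: 2.6
```

>>> {"fn": "jog_arm", "kwargs": {
  "rows": [
    [[0.001,0,0,0],[0.001,0,0,0]]
  ]
}}

```text
time_s: 21.78
tcp_pos: [0.6022, 0.1771, 0.0993]
ee_rot: [[1.0, 0.0, -0.0], [0.0, -1.0, -0.0], [-0.0, 0.0, -1.0]]
wrist_force: [-5.4, 0.4, 3.0]
gripper_width: 0.897
gripper_force: 2.9
```

>>> {"fn": "jog_arm", "kwargs": {
  "rows": [
    [[0.001,0,0,0],[0.001,0,0,0]]
  ]
}}

```text
time_s: 22.02
tcp_pos: [0.6032, 0.1771, 0.0993]
ee_rot: [[1.0, 0.0, -0.003], [0.0, -1.0, -0.001], [-0.003, 0.001, -1.0]]
wrist_force: [-9.1, 1.1, 4.7]
gripper_width: 0.9
gripper_force: 4.7
```

>>> {"fn": "jog_arm", "kwargs": {
  "rows": [
    [[0.001,0,0,0]]
  ]
}}

```text
time_s: 22.15
tcp_pos: [0.6036, 0.1771, 0.0993]
ee_rot: [[1.0, 0.0, -0.004], [0.0, -1.0, -0.001], [-0.004, 0.001, -1.0]]
wrist_force: [-12.2, 2.4, 7.2]
gripper_width: 0.903
gripper_force: 5.7
```

>>> {"fn": "jog_arm", "kwargs": {
  "rows": [
    [[0.001,0,0,0]]
  ]
}}

```text
time_s: 22.28
tcp_pos: [0.6041, 0.1771, 0.0993]
ee_rot: [[1.0, 0.0, -0.005], [-0.0, -1.0, -0.001], [-0.005, 0.001, -1.0]]
wrist_force: [-12.4, 2.1, 7.5]
gripper_width: 0.901
gripper_force: 6.4
```

>>> {"fn": "jog_arm", "kwargs": {
  "rows": [
    [[0.001,0,0,0]]
  ]
}}

```text
time_s: 22.4
tcp_pos: [0.6045, 0.1771, 0.0993]
ee_rot: [[1.0, 0.0, -0.006], [0.0, -1.0, -0.002], [-0.006, 0.002, -1.0]]
wrist_force: [-14.3, 3.0, 8.8]
gripper_width: 0.899
gripper_force: 7.5
```

>>> {"fn": "jog_arm", "kwargs": {
  "rows": [
    [[0.001,0,0,0]]
  ]
}}

```text
time_s: 22.52
tcp_pos: [0.605, 0.1771, 0.0993]
ee_rot: [[1.0, 0.0, -0.008], [-0.0, -1.0, -0.002], [-0.008, 0.002, -1.0]]
wrist_force: [-16.4, 3.4, 9.6]
gripper_width: 0.901
gripper_force: 8.3
```

>>> {"fn": "jog_arm", "kwargs": {
  "rows": [
    [[0.001,0,0,0]]
  ]
}}

```text
time_s: 22.65
tcp_pos: [0.6055, 0.1771, 0.0992]
ee_rot: [[1.0, -0.0, -0.009], [-0.0, -1.0, -0.002], [-0.009, 0.002, -1.0]]
wrist_force: [-18.6, 3.6, 12.1]
gripper_width: 0.9
gripper_force: 9.3
```

>>> {"fn": "jog_arm", "kwargs": {
  "rows": [
    [[0.0007,0,0,0]]
  ]
}}

```text
time_s: 22.78
tcp_pos: [0.6055, 0.1771, 0.0993]
ee_rot: [[1.0, -0.0, -0.01], [-0.0, -1.0, -0.002], [-0.01, 0.002, -1.0]]
wrist_force: [-21.2, 3.4, 13.1]
gripper_width: 0.899
gripper_force: 10.1
```

```bash
python3 - <<'E'
from station import sense
s=sense(); print(s["wrist_force"],s["moment"],s["tcp_pos"],s["joints"],s["effort"])
E
```

```text
[-21.15627945   3.44294979  13.0812589 ] [1.32431529 5.30781148 0.05987088] [0.60554097 0.1770578  0.0992664 ] [ 30.89986375  33.51748316 -10.86875633  -0.25378573 -46.18346004
  59.26555546] [ -6.22913852 -37.76704788  18.9435178    6.17510274   3.9518939
  -0.11819012]
```

>>> {"fn": "jog_arm", "kwargs": {
  "rows": [
    [[0,0,-0.001,0]]
  ]
}}

```text
time_s: 22.9
tcp_pos: [0.6059, 0.1771, 0.0994]
ee_rot: [[1.0, -0.0, -0.009], [-0.0, -1.0, -0.002], [-0.009, 0.002, -1.0]]
wrist_force: [-13.3, 4.5, 4.4]
gripper_width: 0.901
gripper_force: 7.2
```

>>> {"fn": "jog_arm", "kwargs": {
  "rows": [
    [[0,0,-0.001,0]]
  ]
}}

```text
time_s: 23.02
tcp_pos: [0.6062, 0.1771, 0.0999]
ee_rot: [[1.0, -0.0, -0.009], [-0.001, -1.0, -0.002], [-0.009, 0.002, -1.0]]
wrist_force: [-13.4, 4.3, 2.0]
gripper_width: 0.901
gripper_force: 6.4
```

>>> {"fn": "jog_arm", "kwargs": {
  "rows": [
    [[0.001,0,-0.0004,0]]
  ]
}}

```text
time_s: 23.15
tcp_pos: [0.6067, 0.1771, 0.1]
ee_rot: [[1.0, -0.001, -0.01], [-0.001, -1.0, -0.002], [-0.01, 0.002, -1.0]]
wrist_force: [-15.7, 5.8, 3.8]
gripper_width: 0.902
gripper_force: 7.7
```

>>> {"fn": "jog_arm", "kwargs": {
  "rows": [
    [[0.001,0,-0.0004,0]]
  ]
}}

```text
time_s: 23.28
tcp_pos: [0.6072, 0.1771, 0.1002]
ee_rot: [[1.0, -0.001, -0.011], [-0.001, -1.0, -0.002], [-0.011, 0.002, -1.0]]
wrist_force: [-16.3, 5.5, 4.2]
gripper_width: 0.895
gripper_force: 8.4
```

>>> {"fn": "jog_arm", "kwargs": {
  "rows": [
    [[0.001,-0.0007,-0.0004,0]]
  ]
}}

```text
time_s: 23.4
tcp_pos: [0.6075, 0.1773, 0.1003]
ee_rot: [[1.0, -0.001, -0.013], [-0.001, -1.0, -0.003], [-0.013, 0.003, -1.0]]
wrist_force: [-17.1, 1.4, 3.8]
gripper_width: 0.9
gripper_force: 8.7
```

>>> {"fn": "jog_arm", "kwargs": {
  "rows": [
    [[0.0008,-0.0007,-0.0004,0]]
  ]
}}

```text
time_s: 23.52
tcp_pos: [0.6078, 0.1774, 0.1005]
ee_rot: [[1.0, -0.002, -0.015], [-0.002, -1.0, -0.004], [-0.015, 0.004, -1.0]]
wrist_force: [-17.4, 0.9, 4.6]
gripper_width: 0.903
gripper_force: 8.9
```

>>> {"fn": "jog_arm", "kwargs": {
  "rows": [
    [[0.0015,-0.0003,-0.0006,0]]
  ]
}}

```text
time_s: 23.65
tcp_pos: [0.6089, 0.1775, 0.1008]
ee_rot: [[1.0, -0.002, -0.016], [-0.002, -1.0, -0.004], [-0.016, 0.005, -1.0]]
wrist_force: [-19.4, 1.5, 3.6]
gripper_width: 0.898
gripper_force: 9.6
```

>>> {"fn": "jog_arm", "kwargs": {
  "rows": [
    [[0.001,-0.0002,-0.0004,0]]
  ]
}}

```text
time_s: 23.78
tcp_pos: [0.6093, 0.1775, 0.101]
ee_rot: [[1.0, -0.002, -0.018], [-0.002, -1.0, -0.005], [-0.018, 0.005, -1.0]]
wrist_force: [-20.5, 2.1, 4.3]
gripper_width: 0.9
gripper_force: 10.2
```

>>> {"fn": "jog_arm", "kwargs": {
  "rows": [
    [[0,0,0,0],[-0.002,0,0.0007,0],[-0.002,0,0.0007,0],[-0.002,0,0.0007,0]]
  ]
}}

```text
time_s: 24.28
tcp_pos: [0.6071, 0.1776, 0.0994]
ee_rot: [[1.0, -0.002, -0.009], [-0.002, -1.0, -0.003], [-0.009, 0.003, -1.0]]
wrist_force: [-7.2, -1.3, -0.7]
gripper_width: 0.903
gripper_force: 3.7
```

>>> {"fn": "jog_arm", "kwargs": {
  "rows": [
    [[-0.002,0.0005,0,0],[-0.001,0.0005,0,0]]
  ]
}}

```text
time_s: 24.52
tcp_pos: [0.6056, 0.1774, 0.1]
ee_rot: [[1.0, -0.002, -0.005], [-0.002, -1.0, -0.001], [-0.005, 0.001, -1.0]]
wrist_force: [-5.9, 0.7, -3.0]
gripper_width: 0.896
gripper_force: 2.6
```

>>> {"fn": "jog_arm", "kwargs": {
  "rows": [
    [[-0.001,0,0,0],[-0.001,0,0,0]]
  ]
}}

```text
time_s: 24.78
tcp_pos: [0.6046, 0.1776, 0.1006]
ee_rot: [[1.0, -0.001, -0.002], [-0.001, -1.0, -0.001], [-0.002, 0.001, -1.0]]
wrist_force: [-4.5, -0.3, -3.2]
gripper_width: 0.901
gripper_force: 2.0
```

>>> {"fn": "jog_arm", "kwargs": {
  "rows": [
    [[-0.001,0,0.0005,0],[-0.001,0,0.0005,0]]
  ]
}}

```text
time_s: 25.02
tcp_pos: [0.604, 0.1781, 0.1011]
ee_rot: [[1.0, 0.001, 0.002], [0.001, -1.0, 0.0], [0.002, -0.0, -1.0]]
wrist_force: [-2.5, -1.5, -1.0]
gripper_width: 0.898
gripper_force: 1.1
```

>>> {"fn": "jog_arm", "kwargs": {
  "rows": [
    [[-0.001,0,0,0],[-0.001,0,0,0]]
  ]
}}

```text
time_s: 25.28
tcp_pos: [0.6031, 0.1788, 0.1021]
ee_rot: [[1.0, 0.001, 0.005], [0.001, -1.0, 0.002], [0.005, -0.002, -1.0]]
wrist_force: [1.3, 0.5, 0.0]
gripper_width: 0.902
gripper_force: 0.0
```

>>> {"fn": "jog_arm", "kwargs": {
  "rows": [
    [[-0.01,0,0,0],[-0.02,0,0,0],[-0.03,0,0,0],[-0.03,0,-0.02,0],[-0.03,0,-0.05,0],[-0.04,0,-0.05,0],[-0.04,0,-0.05,0],[0,0.05,-0.05,0],[0,0.05,0,0],[0,0.05,0,0],[0,0,0,0]]
  ]
}}

```text
time_s: 26.65
tcp_pos: [0.4024, 0.0315, 0.3131]
ee_rot: [[1.0, -0.004, 0.002], [-0.004, -1.0, 0.001], [0.002, -0.001, -1.0]]
wrist_force: [-0.2, 0.7, 0.6]
gripper_width: 0.899
gripper_force: 0.0
```

```bash
python3 - <<'E'
import cv2,numpy as np
from station import *
a=cv2.cvtColor(capture("top"),cv2.COLOR_RGB2BGR); b=cv2.cvtColor(capture("scene"),cv2.COLOR_RGB2BGR)
cv2.imwrite("pics/e_top.png",a); cv2.imwrite("pics/e_scene.png",b)
up=lambda c,k:cv2.convertScaleAbs(cv2.resize(c,None,fx=k,fy=k,interpolation=cv2.INTER_CUBIC),alpha=2)
o=cv2.imread("pics/top0.png")
A=up(a[80:190,130:230],4); B=up(o[80:190,130:230],4)
cv2.imwrite("pics/e.png",np.hstack([A,B])[:600,:800]); print(sense()["tcp_pos"],sense()["time_s"])
E
```

```text
[0.40311707 0.03354429 0.31294143] 26.75
```

View pics/e.png

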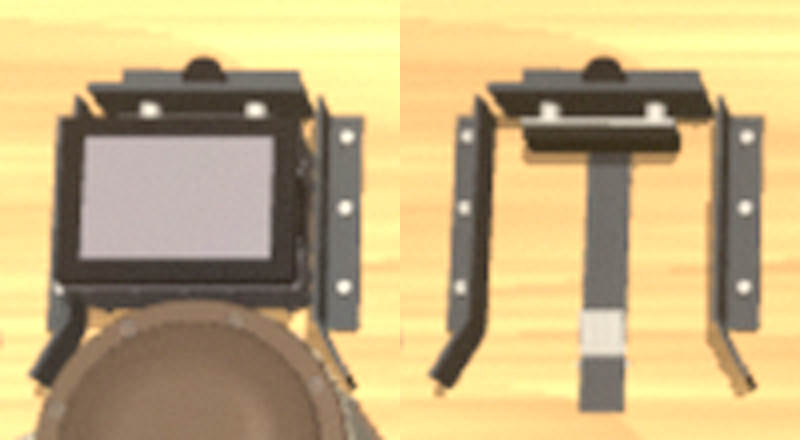

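The box sits inside the guides, with its lid far edge close to the buffer plate. The arm hides the catch at (203,330), so I'll move it aside and compare the light catch tongue's pixels with the start image.

>>> {"fn": "jog_arm", "kwargs": {
  "rows": [
    [[0,0.05,0,0],[0,0.05,0,0],[0,0.05,0,0],[0,0.05,0,0],[0,0.05,0,0],[0,0,0,0]]
  ]
}}

```text
time_s: 27.5
tcp_pos: [0.4039, -0.2177, 0.312]
ee_rot: [[1.0, -0.003, -0.001], [-0.003, -1.0, -0.0], [-0.001, 0.0, -1.0]]
wrist_force: [0.8, 0.8, -0.9]
gripper_width: 0.9
gripper_force: 0.0
```

```bash
python3 - <<'E'
import cv2,numpy as np
from station import *
from h import onz
a=cv2.cvtColor(capture("top"),cv2.COLOR_RGB2BGR); cv2.imwrite("pics/f_top.png",a)
o=cv2.imread("pics/top0.png")
for n,i in(("start",o),("now",a)):
    g=cv2.cvtColor(i,cv2.COLOR_BGR2GRAY); print(n); 
    for r in range(148,186): print(r,g[r,172:190:2], "x %.4f"%onz("top",(181,r),.005)[0])
E
```

```text
start
148 [120 119  68  57  56  55  57  65 112] x 0.6403
149 [118 119  63  55  56  55  57  62 114] x 0.6375
150 [114 115  62  55  56  56  58  60 114] x 0.6348
151 [113 112  62  56  56  56  57  68 113] x 0.6320
152 [112 112  65  56  56  57  59  74 113] x 0.6292
153 [115 114  61  56  57  56  57  76 116] x 0.6265
154 [119 119  62  57  56  57  57  75 118] x 0.6237
155 [119 120  65  56  57  55  57  77 120] x 0.6210
156 [119 120  60  56  57  55  56  73 120] x 0.6182
157 [118 117  83  84  86  84  85  76 118] x 0.6155
158 [118 115 109 107 108 108 108  90 119] x 0.6127
159 [119 113 114 113 114 115 113  95 119] x 0.6100
160 [121 114 113 112 114 114 113  99 123] x 0.6072
161 [124 114 113 112 114 113 114 102 121] x 0.6045
162 [118 108 114 112 114 113 113  99 118] x 0.6017
163 [112 102 114 112 115 114 113  98 111] x 0.5990
164 [112 103 114 112 114 113 113  96 112] x 0.5963
165 [116 104 112 111 114 113 112 101 115] x 0.5935
166 [118 113 114 113 114 114 113 111 116] x 0.5908
167 [120 116 113 113 114 114 113 115 117] x 0.5881
168 [117 112  97  97  98  98  98 108 116] x 0.5853
169 [114 105  70  69  6
[... 1977 characters left out ...]
 58  58  60  58  58  97 125] x 0.5744
173 [125 109  58  58  58  59  58 100 125] x 0.5717
174 [127 109  59  59  59  59  59 103 126] x 0.5690
175 [128 110  59  59  59  58  59 107 128] x 0.5663
176 [133 110  58  59  59  59  58 110 130] x 0.5636
177 [134 107  59  59  57  59  59 112 133] x 0.5609
178 [133 106  59  59  60  59  58 112 132] x 0.5582
179 [127 102  59  59  59  59  57 109 128] x 0.5555
180 [117  96  59  58  59  59  59 105 124] x 0.5528
181 [112  90  58  58  59  59  59 103 121] x 0.5501
182 [113  95  66  66  66  67  66 104 122] x 0.5474
183 [114 108  99  97  96  98 101 116 122] x 0.5447
184 [115 115 114 113 112 112 116 121 124] x 0.5420
185 [118 117 117 116 114 114 115 120 123] x 0.5393
```

```bash
python3 -c "
from station import *
print(finish_job())"
```

```text
the job is handed in; nothing more can be done
None
```

I slid the box flat round the dispenser into its bay and pressed it home on the buffer at about 21 N peak, without seeing any sign of contact with the obstacles. I judged the catch to be up from the box's travel past the buffer and the final image, not from a direct reading, and handed the job in at about 28 s.

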